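# Snap the open pipe clamp shut with the pliers

### The job

One of the two pipe joints on the bench still has its snap clamp open. Take the pliers from their stand, put the jaws over the two ears of that clamp from above and squeeze the pliers until the clamp clicks shut, without touching that pipe joint with the fingers. Then put the pliers back upright in their stand, let go, and leave the jar, beaker and tube rack as they are.

Things in the scene. Friction and masses are not known exactly. Their poses are not given: they have to be found in the camera images.
- pliers_grip (a point): Midway between the two black handles of the loose pliers, half-way up them, 134 mm above the jaw tips; handles reach 25 mm above and below it. z up, y across the handles (they close along y; a half turn looks the same), x across the flat. Open: 60 mm over the handles here, 63 mm at their tops, 40 mm inside. Each handle is 10 mm thick, 20 mm wide in x.
- pliers: The same pliers: steel, 159 mm tall, about 0.2 kg, standing upright in their stand with the jaws down; origin on the pivot, 62 mm above the jaw tips, axes as at pliers_grip.
- lever (a joint): Closing angle of the pliers: 0 open, 0.46 rad stop. A spring opens them: squeezing the handles takes about 6 N at first, 10 N at the stop, and up to 9 N more against the clamp. Squeezed 2 to 6 mm (over-all 54 to 58 mm) they can be carried, jaws still wide; by about 32 mm the clamp has snapped; about 28 mm is the stop.
- pliers_tip (a point): Midway between the jaw tips, the lowest end of the pliers, axes as at pliers_grip. Open, the jaws stand 48 mm apart inside, 62 mm over their outsides; 22 mm wide in x; free depth between them about 40 mm.
- stand_in (a point): Stand of the pliers: a fixed grey open-topped pocket on a foot plate 90 x 120 mm. This point is the centre of the pocket floor, 6 mm above the bench, z up. Inside, the pocket is 46 mm in x by 80 mm in y; its rim is 44 mm above this point. The pliers stand in it with their y along the stand's y, jaw tips on the floor.
- clamp_mid (a point): Open snap clamp: a white plastic collar with two flat ears standing up, round a horizontal steel pipe. This point is midway between the ears, 8 mm below their tops, 102 mm above the bench: the level for the jaw tips, one jaw outside each ear. x along the pipe, y from ear to ear, z up. Ears: 24 mm wide in x, 8 mm thick; open they lean apart, 34 mm over their outsides here, 37 mm at the tops.
- open_joint: The fixed steel pipe joint that carries the open clamp, on a grey base plate 130 x 100 mm; origin under the centre of the plate on the bench, x along the pipe. 140 mm long, pipe axis 50 mm high. The ears hinge 72 mm above the bench.
- ear (a joint): Angle of the open clamp's ears (both move alike): 0 open, 0.2 rad shut and latched (upright, parallel, 22 mm over their outsides). They resist with up to about 9 N per ear, spring back if let go before 0.1 rad and snap to 0.2 by themselves beyond it.
- shut_joint: The other fixed pipe joint, alike, whose clamp is shut already (ears upright and parallel); origin under the centre of its base plate, x along the pipe. Nothing to do here.
- jar: Bystander: brown glass jar, 72 mm diameter, 110 mm tall, fixed; origin under its centre.
- beaker: Bystander: loose open glass beaker, 76 mm diameter, 95 mm tall; origin under its centre.
- rack: Bystander: loose white tube rack 70 x 160 x 50 mm with ten empty holes; origin under its centre.
Not all that is in view belongs to the job. What is shaped like the part that bears stand_in but green or yellow is not meant.

How it is judged:
On the way, in this order (a step that is already met when the one before it is completed fails the run):
1. the pliers are lifted out of the stand (z of pliers_tip in the frame of stand_in above 0.05 m), for 0.1 s.
2. the clamp goes over its snap with the squeezed pliers' jaws at its ears (value of joint ear above 0.1 rad and distance between pliers_tip and clamp_mid below 0.035 m and value of joint lever above 0.15 rad), for 0.02 s.
At the end, for the whole second after the job is handed in: The clamp is latched (ears beyond 0.17 rad), the pliers stand at rest in their stand, jaw tips down on the pocket floor (within 12 mm in height, 20 mm in x and y of its centre, tilted less than 0.3 rad), and beaker and rack are within 30 mm of where they were (value of joint ear above 0.17 rad and x of pliers_tip in the frame of stand_in between -0.02 and 0.02 m and y of pliers_tip in the frame of stand_in between -0.02 and 0.02 m and z of pliers_tip in the frame of stand_in between -0.01 and 0.012 m and angle between pliers_tip's own z axis and vertical below 0.3 rad and linear speed of pliers below 0.05 m/s and distance of each of beaker, rack from where it was at the start of the episode below 0.03 m); the robot touches nothing.
It fails at once if the fingers touch the pipe joint with the open clamp (contact force between the fingers and open_joint above 1 N).
It fails at once if the beaker or the rack is pushed away (distance of any of beaker, rack from where it was at the start of the episode above 0.03 m).
It fails at once if the jar is knocked (contact force between anything else and jar above 15 N).
It also fails if it takes over 51 s, if anything falls off the work surface, if the arm or the gripper's body presses on something with over 40 N, if the wrist force passes 120 N, or if a joint passes its speed limit or range.

### The arm

A 7-joint arm with a two-finger parallel gripper is mounted at the origin on the work surface. World frame = base frame: x ahead of the robot, y to its left, z up, the work surface at z = 0. Lengths are in m, angles in rad, forces in N, time in s.
With the tool pointing down it reaches from about 0.4 to 0.85 m from the base axis. Payload 4.5 kg.
Tool frame: the origin (TCP) lies between the finger pads; the fingertips stand r.finger_overhang ahead of it and the grasp point (between the pads) lies 8 mm behind it (r.finger_overhang is the distance from the TCP to the fingertips, in m); z points along the fingers, x is the direction in which the jaws open and shut, and the axes are right-handed (so a half turn about z gives the same grasp; the last joint's range is limited). The gripper opens to 88 mm and grips with 3 to 60 N. Pads are 18 mm wide; open, the fingers measure 123 mm over their backs; the gripper's body (75 mm by 187 mm) begins 45 mm behind the grasp point.
Start: joints at [1.201, 0.689, -0.195, 1.565, 0.157, 0.902, -0.215], TCP at [0.246, -0.575, 0.25] pointing down, gripper open.
Joint ranges: [-3.01, 3.01], [-0.46, 2.08], [-1.47, 1.51], [0.13, 2.56], [-1, 4.14], [0.04, 2.09], [-2.66, 2.66]. Speed limits (rad/s): [2.57, 2.57, 3.14, 3.14, 3.14, 3.14, 3.14].

### API

Orientations are given as a unit quaternion [x, y, z, w].
In Python, from plant import r gives the robot as it stands.
- The arm moves only by the tool move_arm, never from a script. Its argument "targets" is a list that holds one entry, the list of rows, each a list of 7 numbers: the turn, a rotation vector about the world's x, y, z in rad, then the shift along the world's x, y, z in m, then the opening, from 0 (shut) to 1 (fully open). A call has 1 to 5 rows; each row shifts and turns the pose as measured when the row begins; what a row does not reach is not made up. A row lasts 1/10 s, in which the tool goes at most 50 mm and 8.59 degrees, less where a joint would pass 70% of its speed; a pose out of reach is approached as far as the arm can. A call with a gripper value outside its range is refused whole. The fingers move at their own pace and stop on an object; "force" is the grip in N (left out, the last holds). Time passes only in rows, so rows that do not move let the fingers close. It gives the time, the measured TCP pose, the force and the opening at its end, in the units of the state.
- r.get_state(): the state, without advancing time (a new reading comes with each control period).
- r.snapshot(name): name is "scene" or "side" or "wrist"; returns a dict with "frame" (384x512x3 uint8, red, green, blue), "K" (3x3 intrinsics, pixels), "D" ([k1, k2, p1, p2, k3] as OpenCV has them; the pictures are not rectified), "T" (4x4, takes a point from camera to world coordinates). Camera axes: x right, y up, looking along -z (the intrinsics and any distortion apply to the point x, -y, -z); pixel columns grow to the right and rows downward; lengths in m; the calibration is good to about 2 mm. A picture is of the moment at which its call begins. There is no depth.
- r.finish_job(): hands the job in, once; it reports no verdict.
Trained networks look in a picture, given as the dict that the camera call returned (one of the last four; its "shot" number tells which), for a name from the list of things; names that differ only in an ending like _2 or _b are one class to them, and where a whole thing is asked for, a point or a joint stands for the part that bears it (a point fixed in the world has none). Each returns a list of dicts, best first, with "score" (0 to 1); they miss things now and then, are a little off and sometimes report something else, mostly with a low value. They report only what shows in the picture. A call takes as long as a camera call. They do not tell look-alikes from the thing itself.
- r.find_in(picture, query): "centre" ([row, column] in pixels, amid what is visible of it).
The state is a dict: "clock": time; "q": joint angles; "qd": joint speeds; "joint_torque": joint torques, N m; "tool_pos": TCP position; "eef_rot": TCP orientation; "contact_force": force on the tool from outside, world axes, zero at the start; "moment": the same for the moment, N m; "opening": opening from 0.0 (shut) to 1.0 (fully open).
Only numpy, scipy, OpenCV 4.12 (cv2) and the standard library are available. Lean on these libraries where they do the work, as an engineer would, in place of code of your own. Each camera call takes 0.05 s, during which the arm holds its last target. There are 200 camera calls.

## Working session

There is one attempt and no reset: what is moved stays moved. The work goes in short steps, Python scripts to look and compute and a tool call to move; the robot and the scene stay as the last step left them, time stands still between calls to the robot, and variables do not carry over. Pictures are saved under pics/ and viewed, about 8 in all and at most 12, crops included, and the job is handed in when it is done.

Besides the shell and the picture viewer there is one more tool, called as name(argument=value, ...) on one line, values as JSON. move_arm: Moves the arm, as the interface text tells. Its arguments: {"type":"object","properties":{"targets":{"type":"array","items":{"type":"array","items":{"type":"array","items":{"type":"number"}}}},"force":{"type":"number"}},"required":["targets"]}

```bash
mkdir -p pics; ls
cat > h.py <<'E'
import numpy as np, cv2
from plant import r
def save(s,n): cv2.imwrite(f'pics/{n}.png',cv2.cvtColor(s['frame'],cv2.COLOR_RGB2BGR))
def px2w(s,row,col,z):
    u=cv2.undistortPoints(np.array([[[col,row]]],float),s['K'],np.array(s['D'],float))[0,0]
    d=s['T'][:3,:3]@np.array([u[0],-u[1],-1]);o=s['T'][:3,3]
    return o+d*(z-o[2])/d[2]
def w2px(s,P):
    T=np.linalg.inv(s['T']);p=np.atleast_2d(P)@T[:3,:3].T+T[:3,3]
    p=p*[1,-1,-1]
    q=cv2.projectPoints(p.astype(float),np.zeros(3),np.zeros(3),s['K'],np.array(s['D'],float))[0][:,0]
    return q[:,::-1]
def ray(s,row,col):
    a=px2w(s,row,col,0);o=s['T'][:3,3];d=a-o;return o,d/np.linalg.norm(d)
def tri(*obs):
    A=np.zeros((3,3));b=np.zeros(3)
    for s,row,col in obs:
        o,d=ray(s,row,col);M=np.eye(3)-np.outer(d,d);A+=M;b+=M@o
    return np.linalg.solve(A,b)
E
python3 - <<'E'
from h import *
st=r.get_state();print(st['clock'],st['tool_pos'],st['eef_rot'],r.finger_overhang)
S={n:r.snapshot(n) for n in('scene','side','wrist')}
im=[]
for n,s in S.items():
    save(s,n); print(n,s['T'][:3,3].round(3),(-s['T'][:3,2]).round(2))
    for q in('pliers','pliers_grip','stand_in','clamp_mid','open_joint','shut_joint','jar','beaker','rack'):
        try: print(q,[(np.round(d['centre']).tolist(),round(d['score'],2)) for d in r.find_in(s,q)[:3]])
        except Exception as e: print(q,e)
E
```

```text
pics
0.0 [ 0.24528786 -0.5741909   0.24890701] [ 8.34558752e-01 -5.50918184e-01 -7.97218038e-04 -4.56479728e-04] 0.011
scene [1.406 0.469 0.883] [-0.7  -0.37 -0.61]
pliers [([188.0, 238.0], 0.98)]
pliers_grip [([190.0, 238.0], 0.6)]
stand_in [([184.0, 287.0], 0.95), ([222.0, 243.0], 0.82), ([310.0, 316.0], 0.76)]
clamp_mid [([179.0, 168.0], 0.96)]
open_joint [([178.0, 169.0], 0.61)]
shut_joint [([237.0, 343.0], 0.64)]
jar [([282.0, 249.0], 0.68)]
beaker [([266.0, 201.0], 0.55)]
rack [([249.0, 136.0], 0.61)]
side [0.488 0.807 0.738] [ 0.07 -0.78 -0.62]
pliers [([187.0, 256.0], 0.91)]
pliers_grip [([187.0, 257.0], 0.82)]
stand_in [([229.0, 321.0], 0.9), ([284.0, 362.0], 0.9), ([166.0, 332.0], 0.87)]
clamp_mid [([157.0, 278.0], 0.69)]
open_joint [([156.0, 280.0], 0.94)]
shut_joint [([186.0, 258.0], 0.72), ([290.0, 266.0], 0.66), ([214.0, 260.0], 0.44)]
jar [([229.0, 162.0], 0.6)]
beaker [([198.0, 172.0], 0.83)]
rack [([166.0, 189.0], 0.59)]
wrist [ 0.318 -0.544  0.385] [-0.28 -0.12 -0.95]
pliers []
pliers_grip []
stand_in [([21.0, 45.0], 0.97)]
clamp_mid []
open_joint []
shut_joint []
jar []
beaker []
rack []
```

View pics/scene.png

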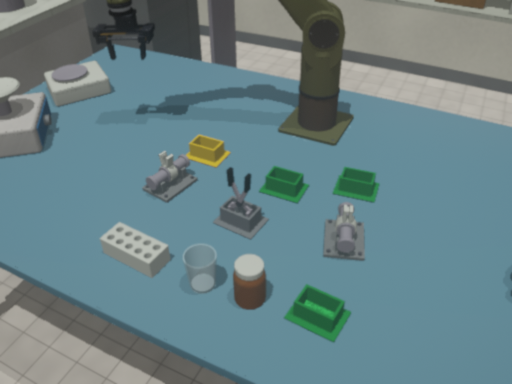

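View pics/side.png

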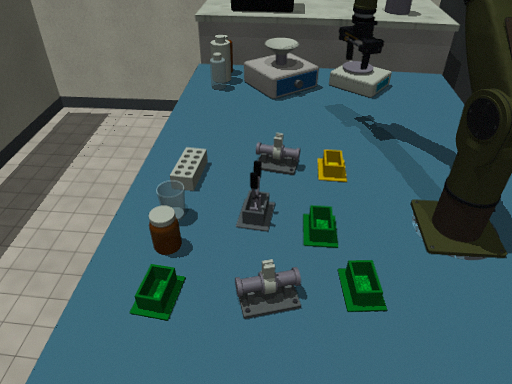

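Run:
```python
from h import *
a=r.snapshot('scene');b=r.snapshot('side')
A=cv2.cvtColor(a['frame'],4);B=cv2.cvtColor(b['frame'],4)
c=lambda I,r0,c0,:cv2.resize(I[r0:r0+75,c0:c0+100],(400,300),interpolation=2)
cv2.imwrite('pics/m.png',np.vstack([np.hstack([c(A,140,120),c(A,195,295)]),np.hstack([c(B,120,230),c(B,245,220)])]))
print('grip',tri((a,189,238),(b,187,257)))
print('jointA',tri((a,178,168),(b,157,278)),'jointB',tri((a,237,343),(b,290,266)))
for n,p,q in(('stand',(222,243),(212,257)),('jar',(282,249),(229,162)),('beak',(266,201),(198,172)),('rack',(249,136),(166,189))):print(n,tri((a,*p),(b,*q)))
```

```text
grip [ 0.5502386  -0.00989219  0.09890835]
jointA [ 0.50322509 -0.26986424  0.02076288] jointB [0.50761352 0.2618805  0.0124633 ]
stand [ 0.55291844 -0.00152185  0.00384845]
jar [0.77746923 0.13477522 0.05775422]
beak [0.78309821 0.01589324 0.05842147]
rack [ 0.78241021 -0.17412443  0.02958325]
```

View pics/m.png

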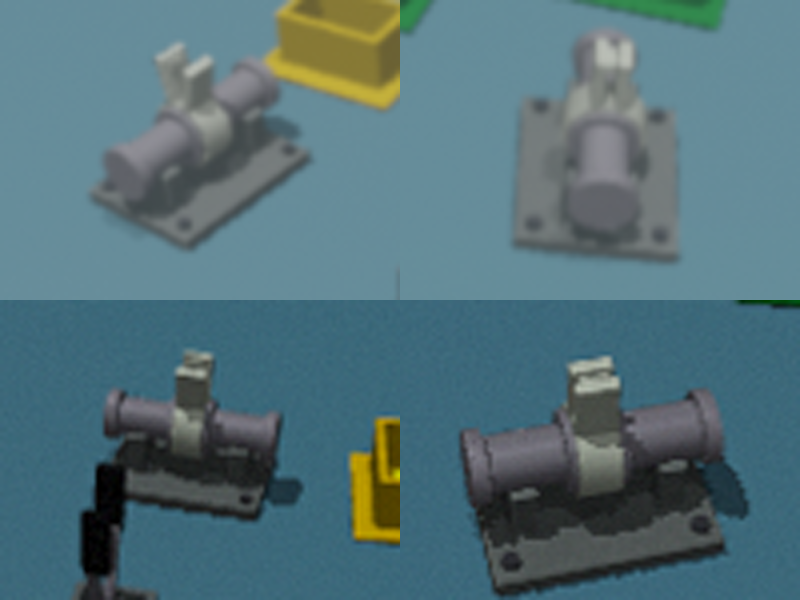

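move_arm(targets=[[[0, 0, -0.08, 0.03, 0.034, 0.015, 1], [0, 0, -0.08, 0.03, 0.034, 0.015, 1], [0, 0, -0.08, 0.03, 0.034, 0.015, 1], [0, 0, -0.08, 0.03, 0.034, 0.015, 1], [0, 0, -0.08, 0.03, 0.034, 0.01, 1]]])

```text
clock: 2.1
tool_pos: [0.3909, -0.4051, 0.3198]
eef_rot: [-0.697, 0.717, 0.002, -0.001]
contact_force: [0.4, -0.1, 0.3]
opening: 0.994
```

move_arm(targets=[[[0, 0, 0, 0.03, 0.034, 0, 1], [0, 0, 0, 0.03, 0.034, 0, 1], [0, 0, 0, 0.03, 0.034, 0, 1], [0, 0, 0, 0.03, 0.034, 0, 1], [0, 0, 0, 0, 0, 0, 1]]])

```text
clock: 2.6
tool_pos: [0.5216, -0.2555, 0.323]
eef_rot: [-0.7, 0.714, -0.001, 0.002]
contact_force: [0.2, 0.5, -0.3]
opening: 1.002
```

Run:
```python
from h import *
st=r.get_state();print(st['clock'],st['tool_pos'],st['eef_rot'],st['contact_force'])
s=r.snapshot('wrist');save(s,'w1');np.save('w1T',s['T']);print(s['K'],s['D'],s['T'])
for q in('pliers','clamp_mid','open_joint','stand_in'):
    print(q,[(np.round(d['centre'],1).tolist(),round(d['score'],2)) for d in r.find_in(s,q)[:3]])
for q in('clamp_mid','open_joint'):
    for d in r.find_in(s,q)[:1]: print(px2w(s,*d['centre'],.09),w2px(s,[.503,-.27,.1]))
```

```text
2.6 [ 0.5215732  -0.25549948  0.32299676] [-0.7001824   0.71395978 -0.00091974  0.00227911] [ 0.15746652  0.46562884 -0.33506254]
[[275.06308381   0.         254.65144808]
 [  0.         275.06308381 192.88363677]
 [  0.           0.           1.        ]] [-0.00558253  0.          0.          0.          0.        ] [[-0.01976504  0.95433786  0.2980748   0.59973052]
 [-0.99980356 -0.01842504 -0.00730501 -0.25782499]
 [-0.00147941 -0.29816063  0.95451456  0.45908505]
 [ 0.          0.          0.          1.        ]]
pliers [([148.3, 52.5], 0.64), ([165.6, 259.0], 0.21)]
clamp_mid [([168.2, 255.0], 0.72)]
open_joint [([166.1, 260.3], 0.83)]
stand_in [([261.3, 248.9], 0.96), ([235.8, 92.4], 0.75), ([127.7, 99.4], 0.66)]
[ 0.51981995 -0.25617584  0.09      ] [[181.79548328 265.4730446 ]]
[ 0.52259886 -0.26346186  0.09      ] [[181.79548328 265.4730446 ]]
```

View pics/w1.png

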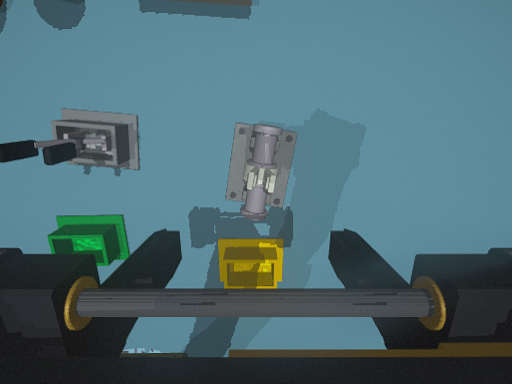

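Run:
```python
from h import *
I=cv2.imread('pics/w1.png')
c=cv2.resize(I[110:225,210:310],None,fx=5,fy=5,interpolation=2)
d=cv2.resize(I[95:187,0:150],None,fx=3.3,fy=3.3,interpolation=2)
m=np.zeros((575,1000,3),np.uint8);m[:c.shape[0],:500]=c;m[:d.shape[0],500:500+d.shape[1]]=d
cv2.imwrite('pics/c1.png',cv2.resize(m,None,fx=.8,fy=.8))
```

```text
(no output)
```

View pics/c1.png

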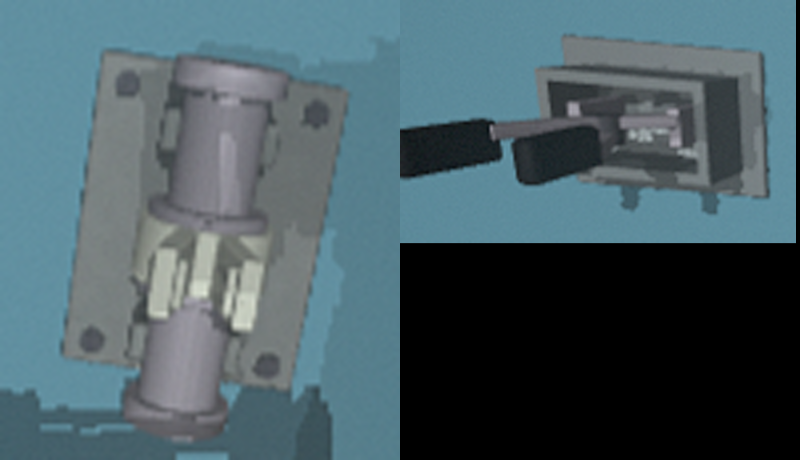

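Run:
```python
from h import *
s=r.snapshot('wrist')
f=lambda x,y,z:px2w(s,110+y/4,210+x/4,z)
P=[f(103,50,.006),f(348,88,.006),f(292,388,.006),f(63,355,.006)]
P=np.array(P);print(P.round(4),P.mean(0).round(4),[np.linalg.norm(P[i]-P[i-1]).round(3) for i in range(4)])
ax=(P[0]+P[1]-P[2]-P[3]);print('yaw plate',np.degrees(np.arctan2(ax[1],ax[0])))
L=f(162,284,.110);R=f(247,296,.110);print(L,R,(L+R)/2,np.linalg.norm(L-R),'ear dir',np.degrees(np.arctan2(*(L-R)[[1,0]])))
g=lambda x,y,z:px2w(s,95+y/2.64,(x-400)/2.64,z)
F=np.array([g(562,37,.006),g(766,50,.006),g(768,197,.006)]);print(F.round(4),np.linalg.norm(F[0]-F[1]),np.linalg.norm(F[1]-F[2]),'c',(F[0]+F[2])/2)
R=np.array([g(538,68,.05),g(703,82,.05),g(708,187,.05)]);print(R.round(4),np.linalg.norm(R[0]-R[1]),np.linalg.norm(R[1]-R[2]),'c',(R[0]+R[2])/2)
for A in(F,R):print(np.degrees(np.arctan2(*(A[0]-A[1])[[1,0]])))
```

```text
[[ 0.5692 -0.239   0.006 ]
 [ 0.5508 -0.337   0.006 ]
 [ 0.4223 -0.3138  0.006 ]
 [ 0.4413 -0.2144  0.006 ]] [ 0.4959 -0.2761  0.006 ] [np.float64(0.13), np.float64(0.1), np.float64(0.13), np.float64(0.101)]
yaw plate -10.561083805448561
[ 0.49971691 -0.26085905  0.11      ] [ 0.49460494 -0.28866136  0.11      ] [ 0.49716092 -0.27476021  0.11      ] 0.028268369014796353 ear dir 79.58147749463154
[[ 0.5999  0.0342  0.006 ]
 [ 0.5879 -0.0862  0.006 ]
 [ 0.4983 -0.0729  0.006 ]] 0.12106212246445959 0.09057226489112784 c [ 0.54907505 -0.01935154  0.006     ]
[[ 0.5837  0.0219  0.05  ]
 [ 0.573  -0.0667  0.05  ]
 [ 0.5147 -0.0585  0.05  ]] 0.08925561884080216 0.058857664407093675 c [ 0.54918991 -0.01830524  0.05      ]
84.32378251077085
83.07117608480368
```

move_arm(targets=[[[0, 0, -0.03, 0.006, 0.045, -0.005, 1], [0, 0, -0.03, 0.006, 0.046, -0.005, 1], [0, 0, -0.03, 0.006, 0.046, -0.005, 1], [0, 0, -0.015, 0.006, 0.046, -0.005, 1], [0, 0, 0, 0.004, 0.046, 0, 1]]])

```text
clock: 3.5
tool_pos: [0.5402, -0.0447, 0.303]
eef_rot: [-0.643, 0.765, -0.005, -0.003]
contact_force: [0.8, -0.2, -0.4]
opening: 1.0
```

move_arm(targets=[[[0, 0, 0, 0, 0, 0, 1]]])

```text
clock: 3.6
tool_pos: [0.5407, -0.0366, 0.3029]
eef_rot: [-0.648, 0.762, -0.003, -0.002]
contact_force: [0.4, 0.4, 0.1]
opening: 1.003
```

Run:
```python
from h import *
st=r.get_state();print(st['clock'],st['tool_pos'],st['eef_rot'],st['contact_force'])
s=r.snapshot('wrist');save(s,'w2');np.save('w2T',s['T'])
I=cv2.imread('pics/w2.png');
p=w2px(s,[.549,-.019,.165])[0].round().astype(int);print(p)
r0=max(0,p[0]-75);c0=max(0,p[1]-100);print(r0,c0)
cv2.imwrite('pics/c2.png',cv2.resize(I[r0:r0+150,c0:c0+200],None,fx=4,fy=4,interpolation=2))
```

```text
3.6 [ 0.54074374 -0.03656622  0.30292381] [-0.64765364  0.76192771 -0.00292177 -0.00154582] [0.38028574 0.39369675 0.11921495]
[181 235]
106 135
```

View pics/c2.png

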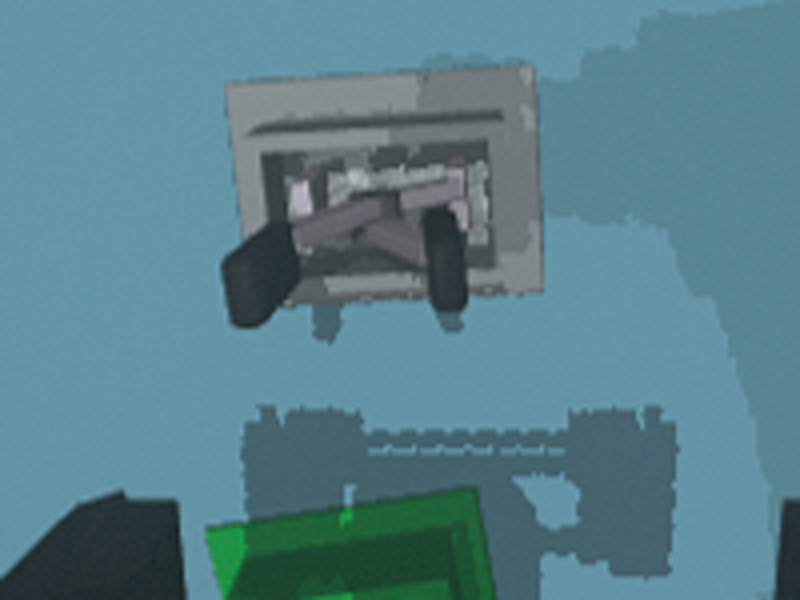

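Run:
```python
from h import *
s=r.snapshot('wrist')
g=lambda x,y,z:px2w(s,106+y/4,135+x/4,z)
L=g(245,293,.165);R=g(448,277,.165);print(L,R,(L+R)/2,np.linalg.norm(L-R),np.degrees(np.arctan2(*(L-R)[[1,0]])))
F=np.array([g(226,84,.006),g(534,66,.006),g(545,291,.006)]);print((F[0]+F[2])/2,np.linalg.norm(F[0]-F[1]),np.linalg.norm(F[1]-F[2]),np.degrees(np.arctan2(*(F[0]-F[1])[[1,0]])))
st=r.get_state();q=st['eef_rot'];print(st['tool_pos'],'yaw',np.degrees(np.arctan2(2*q[0]*q[1],2*q[0]**2-1))+180)
```

```text
[0.55710455 0.01505998 0.165     ] [ 0.55248468 -0.03697152  0.165     ] [ 0.55479461 -0.01095577  0.165     ] 0.052236196093098416 84.92601521633891
[ 0.55285617 -0.01123378  0.006     ] 0.11806983789251371 0.08888566396831775 83.64721126642834
[ 0.54009203 -0.04407962  0.30296245] yaw 80.21462529753904
```

Run:
```python
from h import *
s=r.snapshot('wrist');print(s['T'][:3,3])
s=dict(s);s['T']=np.load('w2T.npy');print(s['T'][:3,3])
g=lambda x,y,z:px2w(s,106+y/4,135+x/4,z)
L=g(245,293,.165);R=g(448,277,.165);print(L,R,(L+R)/2,np.linalg.norm(L-R),np.degrees(np.arctan2(*(L-R)[[1,0]])))
F=np.array([g(226,84,.006),g(534,66,.006),g(545,291,.006)]);print((F[0]+F[2])/2,np.linalg.norm(F[0]-F[1]),np.linalg.norm(F[1]-F[2]),np.degrees(np.arctan2(*(F[0]-F[1])[[1,0]])))
for i in range(2):
  st=r.get_state();q=st['eef_rot'];print(st['clock'],st['tool_pos'],st['qd'],'yaw',np.degrees(np.arctan2(2*q[0]*q[1],2*q[0]**2-1))+180);r.snapshot('wrist')
```

```text
[ 0.61765252 -0.05632045  0.43893019]
[ 0.61830938 -0.04884668  0.43884231]
[0.55727763 0.02000695 0.165     ] [ 0.55294068 -0.03209453  0.165     ] [ 0.55510916 -0.00604379  0.165     ] 0.05228166921233553 85.24163988067724
[ 0.55328385 -0.00578627  0.006     ] 0.11813547730638257 0.08886521606782874 83.92682781465217
3.75 [ 0.53999161 -0.04592954  0.30302615] [ 0.02861552  0.00097107  0.02194728 -0.00092844  0.00059566  0.0002815
  0.00041734] yaw 80.03603351123644
3.8 [ 0.53998044 -0.0468205   0.30308042] [ 0.01600928  0.00053377  0.00521386 -0.00166688 -0.00218221 -0.00120575
 -0.000732  ] yaw 79.933469699569
```

Run:
```python
from h import *
for i in range(3): s=r.snapshot('wrist')
st=r.get_state();print(st['clock'],st['tool_pos'],np.abs(st['qd']).max())
save(s,'w3');np.save('w3T',s['T']);print(s['T'][:3,3])
I=cv2.imread('pics/w3.png')
p=w2px(s,[.549,-.019,.165])[0].round().astype(int);r0=max(0,p[0]-75);c0=max(0,p[1]-100);print(r0,c0)
cv2.imwrite('pics/c3.png',cv2.resize(I[r0:r0+150,c0:c0+200],None,fx=4,fy=4,interpolation=2))
```

```text
4.0 [ 0.54004546 -0.04643894  0.303023  ] 0.008310936510979557
[ 0.61747077 -0.05933892  0.43900868]
107 124
```

View pics/c3.png

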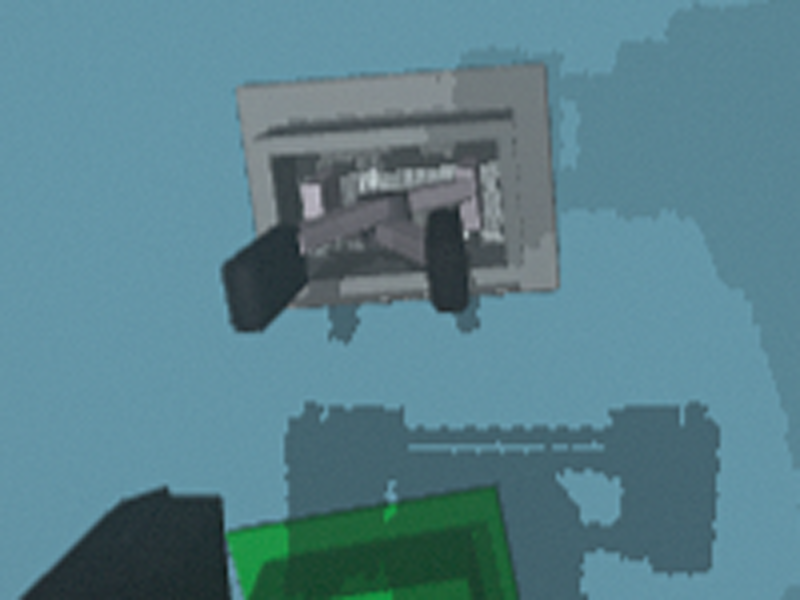

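Run:
```python
from h import *
s=dict(r.snapshot('wrist'));st=r.get_state();print(s['T'][:3,3],st['tool_pos']);s['T']=np.load('w3T.npy')
g=lambda x,y,z:px2w(s,107+y/4,124+x/4,z)
L=g(245,295,.165);R=g(450,278,.165);print(L,R,(L+R)/2,np.linalg.norm(L-R),np.degrees(np.arctan2(*(L-R)[[1,0]])))
F=np.array([g(236,88,.006),g(545,65,.006),g(559,291,.006)]);print((F[0]+F[2])/2,np.linalg.norm(F[0]-F[1]),np.linalg.norm(F[1]-F[2]),np.degrees(np.arctan2(*(F[0]-F[1])[[1,0]])))
# re-measure clamp with the w1 picture and its own T
s['T']=np.load('w1T.npy');f=lambda x,y,z:px2w(s,110+y/4,210+x/4,z)
L=f(162,284,.110);R=f(247,296,.110);print('clamp',(L+R)/2)
P=np.array([f(103,50,.006),f(348,88,.006),f(292,388,.006),f(63,355,.006)]);print(P.mean(0))
```

```text
[ 0.61750776 -0.05898441  0.43898792] [ 0.54008028 -0.04607049  0.3030131 ]
[0.55783124 0.02013092 0.165     ] [ 0.5528298 -0.0324878  0.165    ] [ 0.55533052 -0.00617844  0.165     ] 0.05285588496544684 84.57031178857008
[ 0.5528008  -0.00512599  0.006     ] 0.11878207539214863 0.08948241711187348 83.9634874105379
clamp [ 0.50484285 -0.26396379  0.11      ]
[ 0.50411138 -0.26467613  0.006     ]
```

move_arm(targets=[[[0, 0, 0.045, 0.008, 0.022, -0.02, 1], [0, 0, 0.035, 0.007, 0.018, -0.03, 1], [0, 0, 0, 0, 0, -0.03, 1], [0, 0, 0, 0, 0, -0.01, 1], [0, 0, 0, 0, 0, 0, 1]]])

```text
clock: 4.55
tool_pos: [0.5572, -0.0087, 0.2121]
eef_rot: [-0.671, 0.741, -0.007, -0.001]
contact_force: [-0.5, -0.1, -0.1]
opening: 1.0
```

```bash
cat > st.py <<'E'
from h import *
st=r.get_state();q=st['eef_rot'];R=__import__('scipy.spatial.transform',fromlist=['x']).Rotation.from_quat(q).as_matrix()
print(st['clock'],np.round(st['tool_pos'],4),'yaw',np.degrees(np.arctan2(*R[[1,0],0]))%180,'z',R[:,2].round(3),st['contact_force'],'op',st['opening']*88,'qd',np.abs(st['qd']).max())
E
python3 st.py
```

```text
4.55 [ 0.5572 -0.0087  0.2121] yaw 84.30005879202356 z [ 0.008 -0.012 -1.   ] [-0.46500638 -0.08470322 -0.12693239] op 87.95835455025183 qd 0.010721864363681562
```

move_arm(targets=[[[0.01, 0.008, 0, -0.003, 0.003, -0.02, 1], [0, 0, 0, 0, 0, -0.02, 1], [0, 0, 0, 0, 0, -0.02, 1], [0, 0, 0, 0, 0, -0.015, 1], [0, 0, 0, 0, 0, 0, 1]]])

```text
clock: 5.05
tool_pos: [0.559, -0.0096, 0.1416]
eef_rot: [-0.669, 0.744, -0.005, 0.003]
contact_force: [-0.2, 0.5, 0.5]
opening: 1.002
```

```bash
python3 st.py
python3 - <<'E'
from h import *
s=r.snapshot('wrist');save(s,'w4')
I=cv2.imread('pics/w4.png');cv2.imwrite('pics/c4.png',cv2.resize(I[150:330,130:380],None,fx=3,fy=3))
E
```

```text
5.05 [ 0.559  -0.0096  0.1416] yaw 83.91309089787967 z [ 0.012 -0.004 -1.   ] [-0.16842436  0.51977506  0.53863826] op 88.15044843640801 qd 0.03810600565925138
```

View pics/c4.png

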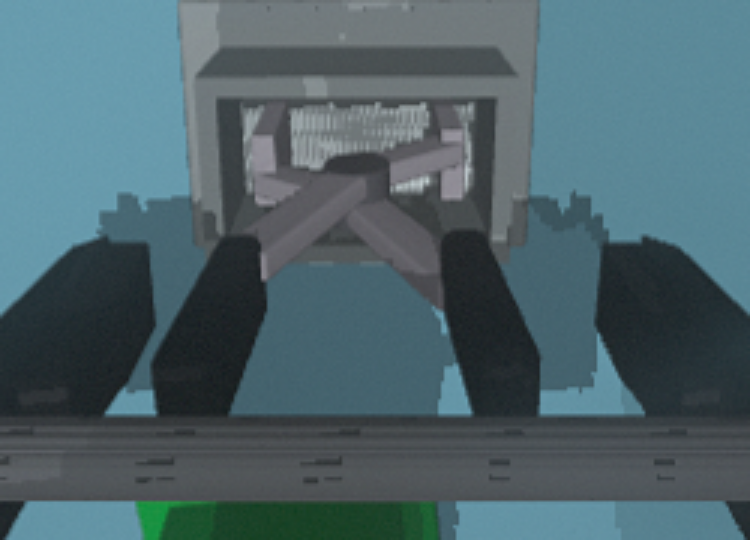

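move_arm(targets=[[[0.004, 0.012, 0, -0.005, 0.004, -0.008, 1], [0, 0, 0, 0, 0, 0, 1], [0, 0, 0, -0.001, 0, 0, 1]]])

```text
clock: 5.4
tool_pos: [0.5557, -0.006, 0.1375]
eef_rot: [-0.668, 0.744, -0.002, 0.003]
contact_force: [-0.3, -0.7, 1.1]
opening: 1.004
```

```bash
python3 st.py
```

```text
5.4 [ 0.5557 -0.006   0.1375] yaw 83.82441609208355 z [ 0.007  0.001 -1.   ] [-0.28908762 -0.66045084  1.05371891] op 88.37312707986702 qd 0.03996976569926939
```

move_arm(targets=[[[0, 0, 0, 0, 0, 0, 0.8], [0, 0, 0, 0, 0, 0, 0.7], [0, 0, 0, 0, 0, 0, 0.64], [0, 0, 0, 0, 0, 0, 0.63], [0, 0, 0, 0, 0, 0, 0.63]]], force=25)

```text
clock: 5.9
tool_pos: [0.5573, -0.0059, 0.14]
eef_rot: [-0.668, 0.744, -0.003, 0.004]
contact_force: [-0.9, -0.4, 5.4]
opening: 0.636
```

```bash
python3 st.py
```

```text
5.9 [ 0.5573 -0.0059  0.14  ] yaw 83.83433101352522 z [ 0.011  0.001 -1.   ] [-0.85821377 -0.43380832  5.3683158 ] op 55.93241380094608 qd 0.0024780603585791068
```

move_arm(targets=[[[0, 0, 0, 0, 0, 0.015, 0.63], [0, 0, 0, 0, 0, 0.02, 0.63], [0, 0, 0, 0, 0, 0.025, 0.63], [0, 0, 0, 0, 0, 0.03, 0.63], [0, 0, 0, 0, 0, 0.02, 0.63]]])

```text
clock: 6.4
tool_pos: [0.5532, -0.0062, 0.2496]
eef_rot: [-0.668, 0.744, -0.0, -0.0]
contact_force: [-0.2, 0.2, -2.3]
opening: 0.631
```

```bash
python3 st.py
```

```text
6.4 [ 0.5532 -0.0062  0.2496] yaw 83.84858864625355 z [-0. -0. -1.] [-0.1856823   0.15556089 -2.27100162] op 55.504140443216116 qd 0.5003568077159318
```

move_arm(targets=[[[0, 0, 0, 0, 0, 0.03, 0.63], [0, 0, -0.02, -0.005, -0.03, 0.015, 0.63], [0, 0, -0.02, -0.008, -0.045, 0, 0.63], [0, 0, -0.02, -0.008, -0.045, 0, 0.63], [0, 0, -0.015, -0.008, -0.045, 0, 0.63]]])

```text
clock: 6.9
tool_pos: [0.5253, -0.1657, 0.2991]
eef_rot: [-0.646, 0.764, 0.0, 0.004]
contact_force: [0.7, -1.4, -1.3]
opening: 0.63
```

move_arm(targets=[[[0, 0, 0, -0.008, -0.04, 0, 0.63], [0, 0, 0, -0.006, -0.025, 0, 0.63], [0, 0, 0, 0, -0.01, 0, 0.63], [0, 0, 0, 0, 0, 0, 0.63]]])

```text
clock: 7.3
tool_pos: [0.506, -0.2516, 0.2979]
eef_rot: [-0.641, 0.768, 0.0, 0.001]
contact_force: [-0.1, 0.2, -1.5]
opening: 0.627
```

```bash
python3 st.py
```

```text
7.3 [ 0.506  -0.2516  0.2979] yaw 79.6984557863844 z [ 0.002  0.002 -1.   ] [-0.067875    0.24224531 -1.49816901] op 55.1591250907783 qd 0.01884130407778877
```

move_arm(targets=[[[0, 0, 0, -0.002, -0.01, -0.01, 0.63], [0, 0, 0, 0, -0.002, 0, 0.63], [0, 0, 0, 0, 0, 0, 0.63], [0, 0, 0, 0, 0, 0, 0.63]]])

```text
clock: 7.7
tool_pos: [0.5057, -0.2582, 0.2861]
eef_rot: [-0.644, 0.765, 0.002, 0.002]
contact_force: [-0.0, -0.7, -1.5]
opening: 0.632
```

```bash
python3 - <<'E'
from h import *
for i in range(3):s=r.snapshot('wrist')
a=r.snapshot('scene');b=r.snapshot('side')
np.save('w5T',s['T'])
save(s,'w5')
cr=lambda s,P,h,k:(lambda p:cv2.resize(cv2.cvtColor(s['frame'],4)[max(0,p[0]-h):p[0]+h,max(0,p[1]-h):p[1]+h],(k,k),interpolation=2))(w2px(s,P)[0].round().astype(int))
p=w2px(s,[.5045,-.264,.11]);print('mid px',p, w2px(s,[.5045,-.264,.15]))
m=np.zeros((600,800,3),np.uint8)
I=cv2.cvtColor(s['frame'],4);m[:600,:450]=cv2.resize(I[100:300,175:325],(450,600),interpolation=2)
m[:300,460:760]=cr(a,[.5045,-.264,.14],30,300);m[300:,460:760]=cr(b,[.5045,-.264,.14],30,300)
cv2.imwrite('pics/c5.png',m)
E
python3 st.py
```

```text
mid px [[176.83782978 260.20770617]] [[186.4180636  260.72977268]]
7.95 [ 0.5057 -0.259   0.2865] yaw 80.11556711451566 z [ 0.001  0.006 -1.   ] [ 0.19090299  0.05638161 -2.26245777] op 55.49571930034637 qd 0.0036445528412833586
```

View pics/c5.png

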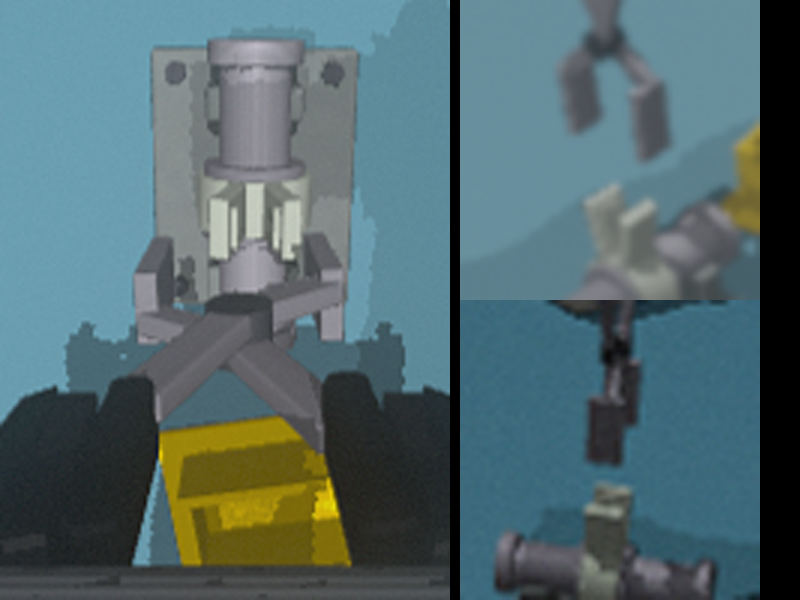

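```bash
python3 - <<'E'
from h import *
s=dict(r.snapshot('wrist'));s['T']=np.load('w5T.npy')
f=lambda x,y,z:px2w(s,100+y/3,175+x/3,z)
L=f(219,228,.11);R=f(291,228,.11);print('ears',(L+R)/2,np.linalg.norm(L-R),np.degrees(np.arctan2(*(L-R)[[1,0]])))
L=f(172,239,.152);R=f(304,237,.152);print('jaw inner back',(L+R)/2,np.linalg.norm(L-R),np.degrees(np.arctan2(*(L-R)[[1,0]])))
E
python3 st.py
```

```text
ears [ 0.50553557 -0.26392364  0.11      ] 0.02801537962961929 80.25374246007495
jaw inner back [ 0.51356127 -0.25888174  0.152     ] 0.04463554526424559 81.15382479044605
8.0 [ 0.5056 -0.2592  0.2865] yaw 80.09556819063833 z [ 0.001  0.005 -1.   ] [-0.25567495  0.7969473  -1.47747218] op 55.475008658175454 qd 0.0036874925880921116
```

move_arm(targets=[[[0, 0, 0, 0.003, -0.007, 0, 0.64], [0, 0, 0, 0, 0, 0, 0.64], [0, 0, 0, 0, 0, 0, 0.64]]])

```text
clock: 8.3
tool_pos: [0.509, -0.267, 0.2868]
eef_rot: [-0.643, 0.766, 0.001, 0.002]
contact_force: [-0.0, 0.5, -1.2]
opening: 0.645
```

```bash
python3 st.py
```

```text
8.3 [ 0.509  -0.267   0.2868] yaw 80.08685810334362 z [ 0.002  0.005 -1.   ] [-0.04918842  0.54804374 -1.20948943] op 56.75958357037838 qd 0.0148882038641483
```

move_arm(targets=[[[0, 0, 0, -0.001, 0.001, -0.015, 0.64], [0, 0, 0, 0, 0, -0.012, 0.64], [0, 0, 0, 0, 0, 0, 0.64], [0, 0, 0, 0, 0, 0, 0.64]]])

```text
clock: 8.7
tool_pos: [0.5083, -0.2666, 0.2591]
eef_rot: [-0.643, 0.766, 0.001, 0.003]
contact_force: [-0.4, 0.1, -1.4]
opening: 0.638
```

```bash
python3 - <<'E'
from h import *
for i in range(2):s=r.snapshot('wrist')
np.save('w6T',s['T']);save(s,'w6')
I=cv2.cvtColor(s['frame'],4);cv2.imwrite('pics/c6.png',cv2.resize(I[130:230,200:320],(720,600),interpolation=2))
E
python3 st.py
```

```text
8.8 [ 0.5084 -0.2667  0.2594] yaw 80.04822037098846 z [ 0.003  0.004 -1.   ] [-0.10510221  0.93800394 -1.87163373] op 56.47333245919074 qd 0.006886948579845245
```

View pics/c6.png

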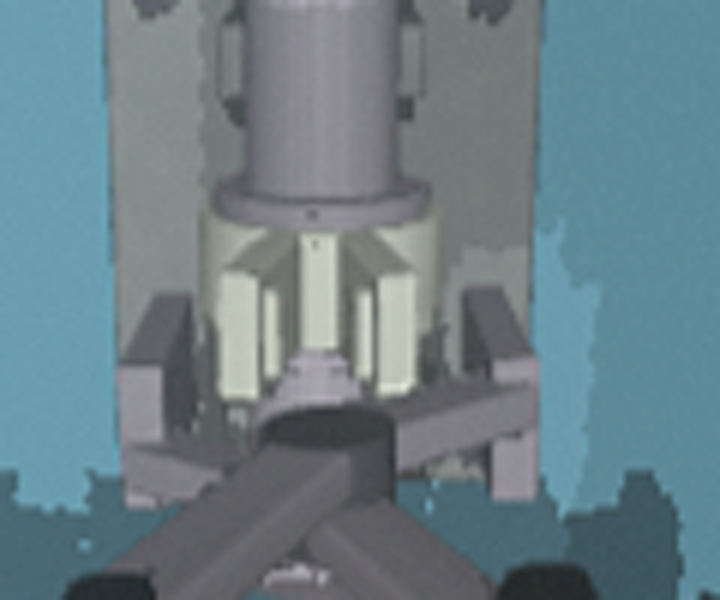

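Run:
```python
from h import *
s=dict(r.snapshot('wrist'));s['T']=np.load('w6T.npy')
f=lambda x,y,z:px2w(s,130+y/6,200+x/6,z)
print('ear back',(f(218,268,.11)+f(415,274,.11))/2,np.linalg.norm(f(218,268,.11)-f(415,274,.11)))
print('jaw back',(f(190,292,.125)+f(465,289,.125))/2,np.linalg.norm(f(190,292,.125)-f(465,289,.125)))
```

```text
ear back [ 0.51709809 -0.26596602  0.11      ] 0.03498136398726167
jaw back [ 0.5170519  -0.26799025  0.125     ] 0.04641463054329463
```

move_arm(targets=[[[0, 0, 0, -0.001, 0.002, 0, 0.64], [0, 0, 0, 0, 0, 0, 0.64], [0, 0, 0, 0, 0, -0.012, 0.64], [0, 0, 0, 0, 0, -0.01, 0.64], [0, 0, 0, 0, 0, 0, 0.64]]])

```text
clock: 9.35
tool_pos: [0.508, -0.2646, 0.2368]
eef_rot: [-0.643, 0.766, -0.001, 0.003]
contact_force: [0.4, -0.3, -1.9]
opening: 0.644
```

```bash
python3 st.py
```

```text
9.35 [ 0.508  -0.2646  0.2368] yaw 80.05903147933114 z [ 0.006  0.003 -1.   ] [ 0.44636678 -0.34382567 -1.85414425] op 56.69038368639109 qd 0.0064483507353919264
```

move_arm(targets=[[[0, 0, 0, 0, 0, 0, 0.55], [0, 0, 0, 0, 0, 0, 0.48], [0, 0, 0, 0, 0, 0, 0.42], [0, 0, 0, 0, 0, 0, 0.37], [0, 0, 0, 0, 0, 0, 0.34]]], force=40)

```text
clock: 9.85
tool_pos: [0.5087, -0.2649, 0.2372]
eef_rot: [-0.643, 0.766, -0.001, 0.004]
contact_force: [-0.2, 0.5, -0.4]
opening: 0.349
```

move_arm(targets=[[[0, 0, 0, 0, 0, 0, 0.33], [0, 0, 0, 0, 0, 0, 0.33], [0, 0, 0, 0, 0, 0, 0.33]]])

```text
clock: 10.15
tool_pos: [0.5086, -0.2648, 0.2373]
eef_rot: [-0.643, 0.766, -0.001, 0.004]
contact_force: [-1.0, -0.4, -0.5]
opening: 0.335
```

```bash
python3 st.py;python3 - <<'E'
from h import *
s=r.snapshot('wrist');save(s,'w7')
I=cv2.cvtColor(s['frame'],4);cv2.imwrite('pics/c7.png',cv2.resize(I[130:230,200:320],(720,600),interpolation=2))
E
```

```text
10.15 [ 0.5086 -0.2648  0.2373] yaw 79.99260423427626 z [ 0.007  0.003 -1.   ] [-0.97602491 -0.38844528 -0.51242832] op 29.441296546952216 qd 0.0015978696961852017
```

move_arm(targets=[[[0, 0, 0, 0, 0, 0, 0.42], [0, 0, 0, 0, 0, 0, 0.5], [0, 0, 0, 0, 0, 0, 0.57], [0, 0, 0, 0, 0, 0, 0.63], [0, 0, 0, 0, 0, 0, 0.63]]], force=25)

```text
clock: 10.7
tool_pos: [0.5083, -0.2649, 0.2369]
eef_rot: [-0.643, 0.766, -0.001, 0.003]
contact_force: [0.7, 0.9, -1.7]
opening: 0.632
```

move_arm(targets=[[[0, 0, 0, 0, 0, 0.01, 0.63], [0, 0, 0, 0, 0, 0.015, 0.63], [0, 0, 0, 0, 0, 0.02, 0.63], [0, 0, 0, 0, 0, 0.01, 0.63], [0, 0, 0, 0, 0, 0, 0.63]]])

```text
clock: 11.2
tool_pos: [0.508, -0.2648, 0.2956]
eef_rot: [-0.643, 0.766, -0.001, 0.003]
contact_force: [-0.6, -0.5, -2.6]
opening: 0.631
```

```bash
python3 st.py;python3 - <<'E'
from h import *
for i in range(3):s=r.snapshot('wrist')
save(s,'w8');np.save('w8T',s['T'])
I=cv2.cvtColor(s['frame'],4);cv2.imwrite('pics/c8.png',cv2.resize(I[110:260,170:350],(720,600),interpolation=2))
E
```

```text
11.2 [ 0.508  -0.2648  0.2956] yaw 80.05230030430539 z [ 0.006  0.003 -1.   ] [-0.63107111 -0.4739592  -2.56901338] op 55.52235280793048 qd 0.005995437252120642
```

View pics/c8.png

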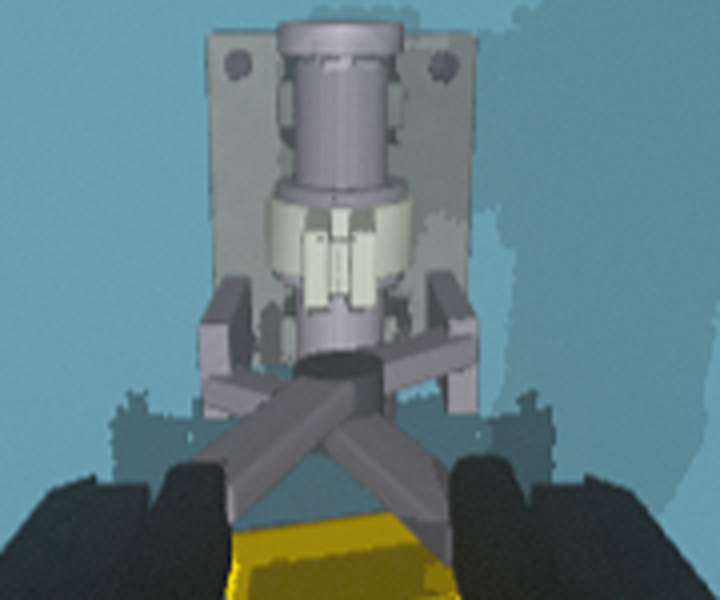

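move_arm(targets=[[[0, 0, 0.015, 0.005, 0.03, 0, 0.63], [0, 0, 0.02, 0.008, 0.045, 0, 0.63], [0, 0, 0.02, 0.008, 0.045, 0, 0.63], [0, 0, 0.01, 0.008, 0.045, 0, 0.63], [0, 0, 0, 0.008, 0.035, 0, 0.63]]])

```text
clock: 11.85
tool_pos: [0.5394, -0.0661, 0.2888]
eef_rot: [-0.663, 0.749, 0.003, -0.002]
contact_force: [0.9, 0.6, -1.4]
opening: 0.632
```

move_arm(targets=[[[0, 0, 0, 0.005, 0.025, 0, 0.63], [0, 0, 0, 0, 0.01, 0, 0.63], [0, 0, 0, 0, 0, 0, 0.63], [0, 0, 0, 0, 0, 0, 0.63]]])

```text
clock: 12.25
tool_pos: [0.5432, -0.0239, 0.2856]
eef_rot: [-0.667, 0.745, 0.005, -0.004]
contact_force: [-0.1, -0.2, -1.6]
opening: 0.629
```

```bash
python3 st.py
```

```text
12.25 [ 0.5432 -0.0239  0.2856] yaw 83.59734161278652 z [-0.013  0.003 -1.   ] [-0.0965911  -0.24759586 -1.63006972] op 55.383866384786344 qd 0.009333569297190545
```

move_arm(targets=[[[-0.003, -0.013, 0.01, 0.012, 0.019, 0, 0.63], [0, 0, 0, 0, 0, -0.02, 0.63], [0, 0, 0, 0, 0, -0.025, 0.63], [0, 0, 0, 0, 0, -0.015, 0.63], [0, 0, 0, 0, 0, 0, 0.63]]])

```text
clock: 12.75
tool_pos: [0.5549, -0.0177, 0.224]
eef_rot: [-0.664, 0.748, -0.003, -0.002]
contact_force: [-1.1, 0.4, -1.9]
opening: 0.637
```

```bash
python3 st.py
```

```text
12.75 [ 0.5549 -0.0177  0.224 ] yaw 83.18678126484936 z [ 0.001 -0.008 -1.   ] [-1.05329539  0.44625954 -1.85840779] op 56.038138101445384 qd 0.023444231768025205
```

Correct y by +0.013 before entering the pocket.

move_arm(targets=[[[0.008, 0, 0.012, 0, 0.012, 0, 0.63], [0, 0, 0, 0, 0.001, 0, 0.63], [0, 0, 0, 0, 0, 0, 0.63], [0, 0, 0, 0, 0, 0, 0.63]]])

```text
clock: 13.15
tool_pos: [0.556, -0.0072, 0.2263]
eef_rot: [-0.667, 0.745, -0.002, 0.002]
contact_force: [-0.9, -0.4, -2.6]
opening: 0.634
```

```bash
python3 st.py
```

```text
13.15 [ 0.556  -0.0072  0.2263] yaw 83.6323008357882 z [ 0.005 -0.    -1.   ] [-0.94045179 -0.37300296 -2.60286912] op 55.82176028334687 qd 0.008483750006481066
```

move_arm(targets=[[[0, 0.004, 0, 0, 0.002, -0.02, 0.63], [0, 0, 0, 0, 0, -0.02, 0.63], [0, 0, 0, 0, 0, -0.02, 0.63], [0, 0, 0, 0, 0, -0.01, 0.63], [0, 0, 0, 0, 0, 0, 0.63]]])

```text
clock: 13.65
tool_pos: [0.5592, -0.0053, 0.1579]
eef_rot: [-0.667, 0.745, -0.003, 0.004]
contact_force: [-0.7, 0.1, -1.6]
opening: 0.634
```

```bash
python3 st.py
```

```text
13.65 [ 0.5592 -0.0053  0.1579] yaw 83.62978041904503 z [ 0.01 -0.   -1.  ] [-0.68468974  0.06786755 -1.59194856] op 55.75795322401828 qd 0.014307103623776301
```

move_arm(targets=[[[0, 0.01, 0, -0.003, 0, -0.008, 0.63], [0, 0, 0, 0, 0, -0.006, 0.63], [0, 0, 0, 0, 0, -0.003, 0.63], [0, 0, 0, 0, 0, 0, 0.63]]])

```text
clock: 14.05
tool_pos: [0.5576, -0.0054, 0.1418]
eef_rot: [-0.667, 0.745, -0.001, 0.001]
contact_force: [-0.9, 0.2, -1.8]
opening: 0.633
```

```bash
python3 st.py
```

```text
14.05 [ 0.5576 -0.0054  0.1418] yaw 83.61817265921873 z [ 0.003 -0.    -1.   ] [-0.92843145  0.19470688 -1.78057415] op 55.70743745824136 qd 0.005944989105251797
```

move_arm(targets=[[[0, 0, 0, 0, 0, -0.003, 0.63], [0, 0, 0, 0, 0, 0, 0.63], [0, 0, 0, 0, 0, 0, 0.63]]])

```text
clock: 14.35
tool_pos: [0.5594, -0.006, 0.1403]
eef_rot: [-0.666, 0.746, -0.003, 0.002]
contact_force: [-0.3, 0.4, -1.7]
opening: 0.634
```

```bash
python3 st.py
```

```text
14.35 [ 0.5594 -0.006   0.1403] yaw 83.58616772677348 z [ 0.007 -0.001 -1.   ] [-0.26589518  0.4349692  -1.7008422 ] op 55.772239292978284 qd 0.004007799843067164
```

move_arm(targets=[[[0, 0.006, 0, -0.002, 0, -0.004, 0.63], [0, 0, 0, 0, 0, -0.002, 0.63], [0, 0, 0, 0, 0, 0, 0.63]]])

```text
clock: 14.65
tool_pos: [0.5617, -0.0064, 0.1381]
eef_rot: [-0.666, 0.746, -0.004, 0.004]
contact_force: [-0.1, 0.4, -0.9]
opening: 0.631
```

```bash
python3 st.py
```

```text
14.65 [ 0.5617 -0.0064  0.1381] yaw 83.57405819145794 z [ 0.012 -0.001 -1.   ] [-0.07160435  0.40901129 -0.89219353] op 55.54492039903566 qd 0.00935136752192054
```

move_arm(targets=[[[0, 0.012, 0, -0.005, 0.001, -0.001, 0.63], [0, 0, 0, 0, 0, 0, 0.63]]])

```text
clock: 14.85
tool_pos: [0.5575, -0.0055, 0.138]
eef_rot: [-0.666, 0.746, -0.001, 0.0]
contact_force: [-0.6, -0.8, 1.1]
opening: 0.628
```

```bash
python3 st.py
```

```text
14.85 [ 0.5575 -0.0055  0.138 ] yaw 83.55768399198925 z [ 0.002 -0.001 -1.   ] [-0.5746052  -0.83084811  1.07379731] op 55.27091211081067 qd 0.008531744203421884
```

Force has turned positive: the tips are on the floor. Releasing slowly.

move_arm(targets=[[[0, 0, 0, 0, 0, 0, 0.67], [0, 0, 0, 0, 0, 0, 0.72], [0, 0, 0, 0, 0, 0, 0.85], [0, 0, 0, 0, 0, 0, 1], [0, 0, 0, 0, 0, 0, 1]]])

```text
clock: 15.35
tool_pos: [0.5556, -0.0049, 0.1366]
eef_rot: [-0.667, 0.746, 0.001, -0.001]
contact_force: [-0.1, -1.0, 0.4]
opening: 0.967
```

move_arm(targets=[[[0, 0, 0, 0, 0, 0.015, 1], [0, 0, 0, 0, 0, 0.02, 1], [0, 0, 0, 0, 0, 0.03, 1], [0, 0, 0, 0, 0, 0.03, 1], [0, 0, 0, 0, 0, 0.03, 1]]])

```text
clock: 15.85
tool_pos: [0.5515, -0.0048, 0.2611]
eef_rot: [-0.667, 0.745, 0.004, -0.006]
contact_force: [-0.1, -0.4, -0.9]
opening: 1.0
```

move_arm(targets=[[[0, 0, 0, 0, 0, 0, 1], [0, 0, 0, 0, 0, 0, 1], [0, 0, 0, 0, 0, 0, 1], [0, 0, 0, 0, 0, 0, 1]]])

```text
clock: 16.25
tool_pos: [0.5526, -0.0048, 0.2633]
eef_rot: [-0.667, 0.745, 0.003, -0.004]
contact_force: [-0.1, 0.0, -0.1]
opening: 1.003
```

```bash
python3 st.py
python3 - <<'E'
from h import *
s=r.snapshot('wrist');b=r.snapshot('side');a=r.snapshot('scene')
print(s['T'][:3,3])
I=[cv2.cvtColor(x['frame'],4) for x in(s,b,a)]
m=np.zeros((600,800,3),np.uint8)
m[:300,:400]=cv2.resize(I[0][130:280,150:350],(400,300));m[:300,400:]=cv2.resize(I[1][110:260,130:330],(400,300));m[300:,:400]=cv2.resize(I[2][140:290,100:300],(400,300))
cv2.imwrite('pics/fin.png',m)
for q,o in (('beaker',((198,172),(266,201))),('rack',((166,189),(249,136)))):print(q,[[np.round(d['centre']).tolist() for d in r.find_in(x,q)[:1]] for x in(b,a)],'was',o)
E
```

```text
16.25 [ 0.5526 -0.0048  0.2633] yaw 83.62149379158524 z [-0.009 -0.001 -1.   ] [-0.09034998  0.01846769 -0.06493604] op 88.25427215997844 qd 0.009009002217031135
[ 0.63220663 -0.0138807   0.3982909 ]
beaker [[[197.0, 171.0]], [[267.0, 201.0]]] was ((198, 172), (266, 201))
rack [[[166.0, 188.0]], [[251.0, 136.0]]] was ((166, 189), (249, 136))
```

View pics/fin.png

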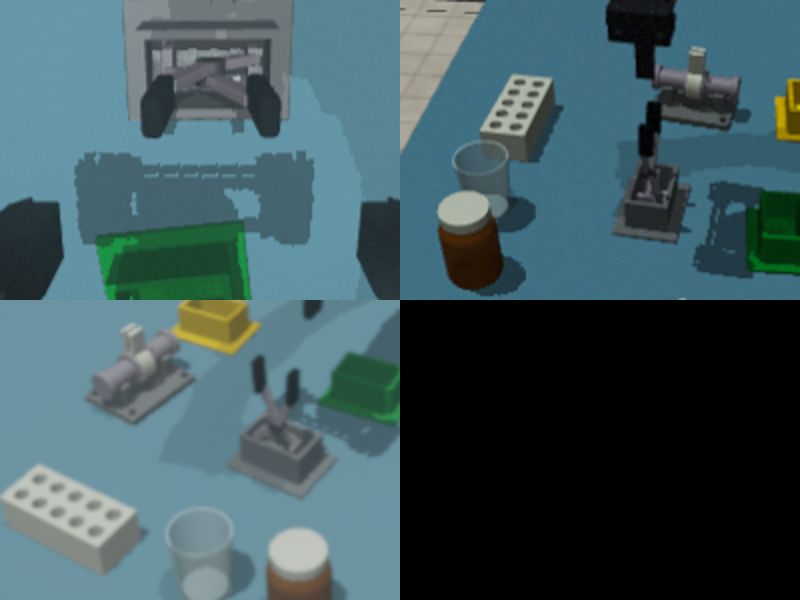

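The pliers stand upright and centred in the grey stand, the clamp is shut, the gripper is clear above, and the bystanders have not moved.

```bash
python3 -c "
from plant import r
print(r.finish_job())"
```

```text
the job is handed in; nothing more can be done
None
```

The open clamp is shut, the pliers are back upright in their grey stand, and the job is handed in at about 16.5 s; no verdict was reported.

**What I did:** I took the pliers from the stand and lowered the jaws over the ears of the open clamp, which is the joint at about (0.505, -0.264). I squeezed the handles to about 29 mm, released the clamp, and set the pliers back in the stand.

**Last checks:**
- **Clamp:** a close view after the squeeze showed the ears upright and parallel.
- **Pliers:** pictures from all three cameras show them upright and centred in the pocket. The upward force at set-down showed the tips resting on the floor.
- **Gripper:** open and well clear above, with the force reading near zero.
- **Bystanders:** the beaker and rack are within 1–2 pixels of where they were, and the jar looks the same.

**One disagreement:** an early stand and clamp measurement was about 1 cm off, because the arm was still settling when the picture was taken. I measured again at rest, and that agreed with the later close-up views.

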